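Fetch the saffron from the locked display case

ROBOT

A 6-joint arm with a two-finger parallel gripper is mounted at the origin on the work surface. World frame = base frame: x ahead of the robot, y to its left, z up, the work surface at z = 0. Lengths are in m, angles in rad, forces in N, time in s.
With the tool pointing down it reaches from about 0.3 to 0.85 m from the base axis. Payload 5.4 kg.
Tool frame: the origin (TCP) lies between the finger pads; the fingertips stand 8 mm ahead of it and the grasp point (between the pads) lies 11 mm behind it; z points along the fingers, y is the line along which they close (so a half turn about z gives the same grasp; the last joint's range is limited). The gripper opens to 85 mm and grips with 20 to 120 N. Pads are 22 mm wide; open, the fingers measure 114 mm over their backs; the gripper's body (76 mm by 85 mm) begins 54 mm behind the grasp point. The pads swing forward as they close: fully open they stand 13 mm farther back than shut.
Start: joints at [1.064, 0.158, 1.597, -0, 1.386, -0.21], TCP at [0.168, 0.55, 0.239] pointing down, gripper open.
Joint ranges: [-2.91, 2.91], [-0.94, 2.29], [0.18, 2.7], [-1.29, 4.43], [0.17, 2.64], [-3, 3]. Speed limits (rad/s): [2.57, 2.57, 3.14, 3.14, 3.14, 3.14].

INTERFACE

Orientations are given as a unit quaternion [x, y, z, w].
In Python, from bench import r gives the robot as it stands. The module is installed in compiled form; this text tells all that it offers.
- The arm moves only by the tool send_rows, never from a script. Its argument "steps" is a list of rows, each a list of 6 numbers: the shift along the tool's x, y, z normalised to -1 to 1, where 1 is 0.1 m, then the turn, a rotation vector about the tool's x, y, z normalised to -1 to 1, where 1 is 45 degrees. A call has 1 to 5 rows; each row is the pose to reach, as a shift and turn from the pose commanded when the call began, along the tool's axes at that moment; what a row does not reach only later rows make up. A row lasts 1/8 s, in which the tool goes at most 62.5 mm and 10.7 degrees, less where a joint would pass 70% of its speed; a pose out of reach is approached as far as the arm can. A call with a number of a shift or a turn outside -1 to 1 is refused whole. A call with a gripper value outside its range is refused whole. "grip" is the closure, from 0 (fully open) to 1 (shut), set as the call begins (left out, the last holds). The fingers move at their own pace and stop on an object; "squeeze" is the grip in N (left out, the last holds). Time passes only in rows, so rows that repeat a pose let the fingers close. It gives the time, the measured TCP pose, the force, the opening and the grip force at its end, in the units of the state.
- r.sense(): the state, without advancing time (a new reading comes with each control period).
- r.capture(name): name is "scene" or "top"; returns the picture (384x512x3 uint8, red, green, blue); there is no depth.
- r.calibration(name): a dict with "mtx" (3x3 intrinsics, pixels), "view" (4x4, takes a point from world to camera coordinates). Camera axes: x right, y up, looking along -z (the intrinsics and any distortion apply to the point x, -y, -z); pixel columns grow to the right and rows downward; lengths in m; the calibration is good to about 2 mm. A picture is of the moment at which its call begins. calibration takes no time and is no camera call.
- r.sign_off(): hands the job in; it is judged then, once.
Trained networks look in the newest picture that a camera, given by its name, has taken for a name from the list of things; names that differ only in an ending like _2 or _b are one class to them, and where a whole thing is asked for, a point or a joint stands for the part that bears it (a point fixed in the world has none). Each returns a list of dicts, best first, with "score" (0 to 1); they miss things now and then, are a little off and sometimes report something else, mostly with a low value. They report only what shows in the picture. A call takes as long as a camera call.
- r.boxes_of(camera, name): "position" ([column, row] in pixels, amid what is visible of it).
The state is a dict: "time_s": time; "qpos": joint angles; "qd": joint speeds; "effort": joint torques, N m; "tool_pos": TCP position; "ee_rot": TCP orientation; "force": force on the tool from outside, world axes, zero at the start; "ft_torque": the same for the moment, N m; "width": finger opening in m; "finger_force": force on a finger pad.
Only numpy, scipy, OpenCV 4.12 (cv2) and the standard library are available. Lean on these libraries where they do the work, as an engineer would, in place of code of your own. Each camera call takes 0.05 s, during which the arm holds its last target. There are 200 camera calls.

TASK

The saffron has to be weighed: take the wooden dowel out of its block, push it through the small brass-ringed hole in the sloping rail of the locked display case so that the spring catch lets go and the lid swings up, and put the dowel back in its hole in the block. Lift the red saffron tin out of the case and stand it upright on the steel pan of the scale, setting it down rather than dropping it. Then push the lid back down until it latches shut, leaving the other tins, the mortar and the scoop where they are.

Things in the scene. Friction and masses are not known exactly. Their poses are not given: they have to be found in the camera images.
- case: Fixed dark wooden display case, 240 mm deep (x), 304 wide (y), origin: centre of its underside; -x side faces the robot. Front wall at x=-120 mm is 85 high; from there a plane rises 30 deg towards +x up to the hinge at x=74, then a flat board at height 198. The slope's lowest 48 mm is a fixed rail 12 mm thick; the rest is the lid. Walls and floor 12 mm thick.
- release_hole (a point): Centre of the mouth of the round release hole, 22 mm wide, brass-ringed, in the outer face of the sloping rail. z: the hole's axis, out of the case, 30 deg from vertical, leaning towards the robot; x: up the slope. The rail is 12 mm thick; the catch's flat tail lies 30 mm below the mouth. Pressed to about 37 mm below it with 1 to 3 N it frees the lid; end stop at 44 mm.
- latch (a joint): Spring catch behind the rail, rad: 0 at rest (hooked), grows as its tail is pressed through the hole; lets the lid go at about 0.16, end stop 0.38. Springs back when let go.
- lid (a joint): Lid angle, rad: 0 shut, flush with the rail; grows as it opens. Let go, it swings up by itself in about 3 s and stands at 2.3, leaning back 12 deg past vertical, its edge 365 mm above the counter. To shut it push its outer face over and down against its spring (2 to 6 N at the edge) to 0 or just past (stop at -0.03): the hook snaps over its roller and it stays. Unlatched it swings up again.
- lid_rail (a point): Middle of the outer face of the lid's wooden edge rail (42 mm wide, 304 long; lid 12 mm thick), the part to push when shutting. 153 mm from the hinge axis (the lid's edge: 174 mm) and 6 mm to its outer side. z points out of the outer face, x towards the hinge, y along the hinge. Lid 350 g, clear plastic pane.
- lid_hinge (a point): Middle of the lid's hinge axis, which runs along y (the case's y); turns with the lid as lid_rail does.
- dowel: Loose beech dowel, 16 mm in diameter, 150 mm long, 30 g, with a red band near its upper end and 4 mm chamfers. Origin: centre of its lower end; z runs along it to the upper (red) end. It stands upright in its hole in the block with about 95 mm showing.
- dowel_tip (a point): Centre of the dowel's lower end (same as the dowel's origin).
- block: Fixed light wooden tool block, 90 x 150 x 70 mm (x, y, z), origin: centre of its underside. The dowel's hole is at y=+40 mm; at y=-20 to -50 mm two pencils and a marker stand up to 105 mm above the counter.
- dowel_seat (a point): Centre of the bottom of the dowel's hole in the block, 15 mm above the counter: the hole is 24 mm in diameter and 55 mm deep, its mouth at 70 mm.
- saffron_tin: Loose red round tin with a brass lid, 53 mm in diameter, 100 mm high, about 220 g (varies). Origin: centre of its underside, z up. Stands in the case, in any of the three places.
- cardamom_tin: Loose green tin with a white lid, same size as the saffron tin, stands in the case. Leave it.
- turmeric_tin: Loose yellow tin with a black lid, same size, stands in the case. Leave it.
- scale_pan (a point): Centre of the top of the scale's flat steel pan, 150 mm (x) by 160 mm (y), 59 mm above the counter. The white scale is fixed, 200 x 180 mm.
- mortar: Loose brass mortar, 100 mm across the rim, 85 mm high, on the counter. Origin: centre of its underside. Leave it.
- scoop: Loose aluminium scoop with a wooden handle, pan 100 x 60 x 35 mm and handle 80 mm, lying on the counter. Origin: centre of the underside of its pan. Leave it.
- case_opening (a point): Centre of the case's floor, 12 mm above the counter, axes as case. With the lid up the opening above it runs from x=-78 to 74 mm (edges 109 and 198 mm above the counter) and y=-140 to 140. Three tins stand in a row near x=-8 at y=-95, 0, 95, in any order. The catch's steel hook stands behind the rail: y=38 to 57, x up to -32 mm, up to 105 mm above the counter.

How it is judged:
On the way, in this order (a step that is already met when the one before it is completed fails the run):
1. the dowel, through the release hole, presses the catch free (value of joint latch above 0.12 rad and distance between dowel_tip and release_hole below 0.055 m and z of dowel_tip in the frame of release_hole below -0.025 m).
2. the lid has swung up (value of joint lid above 1.5 rad), for 0.1 s.
3. the saffron tin stands upright on the scale's pan (x of saffron_tin in the frame of scale_pan between -0.055 and 0.055 m and y of saffron_tin in the frame of scale_pan between -0.06 and 0.06 m and z of saffron_tin in the frame of scale_pan below 0.006 m and angle between saffron_tin's own z axis and vertical below 0.1 rad), for 0.2 s.
At the end, for the whole second after the job is handed in: Lid shut (under 0.035 rad) and held by the catch; dowel in its hole in the block, lower end within 12 mm of the bottom; saffron tin upright (0.1 rad) and still on the scale's pan, centre within 55 mm (x) and 60 mm (y) of the pan's; all else where it was (all of step 3 and value of joint lid below 0.035 rad and value of joint latch below 0.06 rad and horizontal distance between dowel_tip and dowel_seat below 0.012 m and z of dowel_tip in the frame of dowel_seat below 0.012 m and angle between dowel's own z axis and vertical below 0.3 rad and z of saffron_tin in the frame of scale_pan above -0.006 m and linear speed of each of saffron_tin, dowel below 0.02 m/s); the robot touches nothing.
It fails at once if another tin in the case is moved by more than 25 mm or tipped (distance of any of cardamom_tin, turmeric_tin from where it was at the start of the episode above 0.025 m or angle between any of cardamom_tin, turmeric_tin's own z axis and vertical above 0.4 rad).
It fails at once if the mortar or the scoop is moved by more than 25 mm (distance of any of mortar, scoop from where it was at the start of the episode above 0.025 m).
It fails at once if the saffron tin is dropped (falls free of the fingers at over 0.6 m/s) (linear speed of saffron_tin above 0.6 m/s and contact force between the fingers and saffron_tin below 0.2 N).
It also fails if it takes over 72 s, if anything falls off the work surface, if the arm or the gripper's body presses on something with over 40 N, if the wrist force passes 120 N, or if a joint passes its speed limit or range.

## Working session

There is one attempt and no reset: what is moved stays moved. The work goes in short steps, Python scripts to look and compute and a tool call to move; the robot and the scene stay as the last step left them, time stands still between calls to the robot, and variables do not carry over. Pictures are saved under pics/ and viewed, at most 10 in all, crops included, and the job is handed in when it is done.

Besides the shell and the picture viewer there is one more tool, called after ">>>" in YAML: its name, and indented under it one key for each argument. send_rows: Moves the arm, as the interface text tells. Its arguments: {"type":"object","properties":{"steps":{"type":"array","items":{"type":"array","items":{"type":"number"}}},"grip":{"type":"number"},"squeeze":{"type":"number"}},"required":["steps"]}

```bash
mkdir -p pics
cat > h.py <<'E'
import numpy as np, cv2
from bench import r
from scipy.spatial.transform import Rotation as R
def snap(n,f):
    im=r.capture(n); cv2.imwrite('pics/'+f,np.ascontiguousarray(im[:,:,::-1])); return im
def ray(n,p):
    c=r.calibration(n); K=np.array(c['mtx']);V=np.array(c['view'])
    d=np.linalg.inv(K)@[p[0],p[1],1]; d=np.array([d[0],-d[1],-d[2]])
    return -V[:3,:3].T@V[:3,3], V[:3,:3].T@d
def onz(n,p,z):
    o,d=ray(n,p); return o+d*(z-o[2])/d[2]
def proj(n,X):
    c=r.calibration(n); K=np.array(c['mtx']);V=np.array(c['view'])
    q=V[:3,:3]@X+V[:3,3]; q=K@[q[0],-q[1],-q[2]]; return q[:2]/q[2]
E
python3 - <<'E'
from h import *
np.set_printoptions(precision=4,suppress=True)
a=snap('scene','s0.png');b=snap('top','t0.png')
print({k:(np.array(v) if not np.isscalar(v) else v) for k,v in r.sense().items()})
for n in ('scene','top'):
    print(n,r.calibration(n)['mtx'], ray(n,(256,192)), r.calibration(n).keys())
    for t in ['case','release_hole','lid_rail','lid','dowel','block','saffron_tin','cardamom_tin','turmeric_tin','scale_pan','mortar','scoop']:
        try: print(t,[(np.round(d['position']),round(d['score'],2)) for d in r.boxes_of(n,t)[:3]])
        except Exception as e: print(t,e)
E
```

```text
{'time_s': 0.1, 'qpos': array([ 1.0639,  0.159 ,  1.5981,  0.    ,  1.3862, -0.2101]), 'qd': array([ 0.0009, -0.0028, -0.0024, -0.0005,  0.0004, -0.0003]), 'effort': array([ -0.0003, -39.6989, -33.2339,  -0.0001,   0.0042,   0.    ]), 'tool_pos': array([0.1679, 0.5494, 0.2384]), 'ee_rot': array([ 0.1479,  0.989 , -0.0008, -0.0003]), 'force': array([ 1.4982, -0.0347, -0.1538]), 'ft_torque': array([-0.014 ,  0.0174,  0.006 ]), 'finger_force': 0.0, 'width': 0.08532152285684007}
scene [[494.7541   0.     252.3151]
 [  0.     494.7541 193.3275]
 [  0.       0.       1.    ]] (array([0.2624, 0.4308, 1.3228]), array([ 0.2325, -0.3217, -0.9179])) dict_keys(['mtx', 'view'])
case [(array([242., 188.]), 0.9)]
release_hole [(array([244., 187.]), 0.66)]
lid_rail [(array([242., 180.]), 0.97)]
lid []
dowel [(array([181., 341.]), 0.43)]
block []
saffron_tin []
cardamom_tin []
turmeric_tin []
scale_pan [(array([284.,  99.]), 0.75), (array([369., 132.]), 0.72)]
mortar [(array([136., 280.]), 0.95)]
scoop [(array([284.,  97.]), 0.7)]
top [[355.4059   0.     255.8531]
 [  0.     355.4059 185.3084]
 [  0.       0.       1.    ]] (array([0.4359, 0.0113, 1.1094]), array([ 0.1019, -0.0109, -0.9949])) dict_keys(['mtx', 'view'])
case [(array([251., 166.]), 0.73)]
release_hole [(array([251., 164.]), 0.55)]
lid_rail [(array([254., 166.]), 0.74)]
lid [(array([257., 169.]), 0.76), (array([252., 167.]), 0.55)]
dowel []
block [(array([128., 207.]), 0.93), (array([369., 142.]), 0.65), (array([253., 167.]), 0.22)]
saffron_tin []
cardamom_tin [(array([131., 208.]), 0.61)]
turmeric_tin []
scale_pan [(array([381., 236.]), 0.93)]
mortar [(array([133., 141.]), 0.85)]
scoop [(array([366., 141.]), 0.65)]
```

View pics/s0.png

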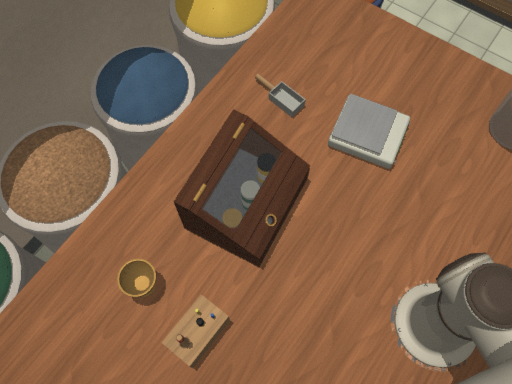

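View pics/t0.png

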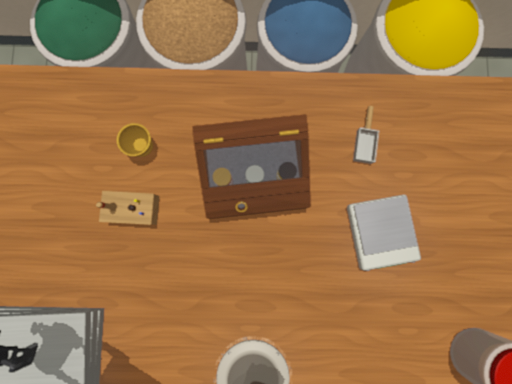

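The top view shows the dowel near (106,206) in the block, the brass ring at (241,207), and the tins with brass (222,177), white (255,174) and black (288,171) lids. The scale is at (383,230). Next is a closer crop.

Run:
```python
import cv2,numpy as np
t=cv2.imread('pics/t0.png');s=cv2.imread('pics/s0.png')
a=cv2.resize(t[105:230,185:318],None,fx=3,fy=3,interpolation=2)
b=cv2.resize(t[180:235,88:168],None,fx=5,fy=5,interpolation=2)
c=cv2.resize(s[100:270,170:315],None,fx=2,fy=2,interpolation=2)
d=cv2.resize(s[285:370,155:235],None,fx=4,fy=4,interpolation=2)
o=np.zeros((600,800,3),np.uint8)
o[:375,:399]=a; o[:275,400:800]=b; o[:,:]=o
o[280:280+320,480:480+320]=d[:320]
o[376:600,:290]=c[110:334]
cv2.imwrite('pics/c0.png',o)
```

```text
(no output)
```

View pics/c0.png

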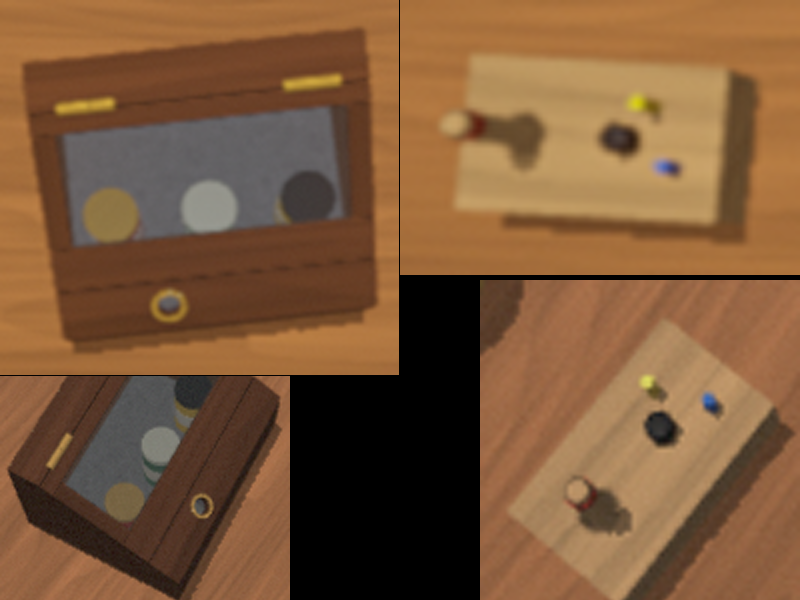

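Run:
```python
from h import *
np.set_printoptions(precision=4,suppress=True)
def tri(p,q):
    A=[];b=[]
    for n,x in(('top',p),('scene',q)):
        o,d=ray(n,x); d=d/np.linalg.norm(d);M=np.eye(3)-np.outer(d,d);A.append(M);b.append(M@o)
    return np.linalg.lstsq(np.vstack(A),np.hstack(b),rcond=None)[0]
bl,br=onz('top',(193,127),.198),onz('top',(306,115),.198)
fl,fr=onz('top',(207,218.7),.085),onz('top',(310.3,206),.085)
print('case',bl,br,fl,fr,'mean',(bl+br+fl+fr)/4, [np.degrees(np.arctan2((a-b)[1],(a-b)[0]))for a,b in((bl,fl),(br,fr))],np.degrees(np.arctan2(-(bl-br)[0],(bl-br)[1])),np.degrees(np.arctan2(-(fl-fr)[0],(fl-fr)[1])),np.linalg.norm(bl-br),np.linalg.norm(fl-fr),np.linalg.norm((bl-fl)[:2]))
print('ring',tri((241.3,207),(271,220)))
B=[onz('top',p,.07) for p in((102,191),(153.6,193.6),(151,224.6),(99,221.8))]
print('block',np.array(B),np.mean(B,0));Bc=np.mean(B,0)
u=(B[0]-B[1])+(B[3]-B[2]);u/=np.linalg.norm(u);print('u',u,'hole',Bc+.04*u)
print('dowel top',tri((99.4,205),(179.8,338)),onz('top',(99.4,205),.165),onz('scene',(179.8,338),.165))
print('tin lids',[onz('top',p,.112) for p in((222,177),(255,174),(288,171))])
print('pan',onz('top',(383,226),.059),onz('scene',(371,127),.059))
print('scoop',onz('top',(367,145),.03),'mortar',onz('top',(134,141),.085))
```

```text
case [0.6974 0.1704 0.198 ] [ 0.7373 -0.1271  0.198 ] [0.4609 0.1389 0.085 ] [ 0.5036 -0.1576  0.085 ] mean [0.5998 0.0061 0.1415] [np.float64(7.593390680914633), np.float64(7.438788732245046)] 7.632739296225126 8.193472351855853 0.3001907976263539 0.2995712136031083 0.23861258115563883
ring [0.4958 0.0412 0.0894]
block [[0.5355 0.4502 0.07  ]
 [0.5312 0.2995 0.07  ]
 [0.4409 0.302  0.07  ]
 [0.4459 0.4524 0.07  ]] [0.4884 0.376  0.07  ]
u [0.031  0.9995 0.    ] hole [0.4896 0.416  0.07  ]
dowel top [0.4891 0.4184 0.1546] [0.4891 0.4142 0.165 ] [0.4864 0.4183 0.165 ]
tin lids [array([0.5786, 0.0975, 0.112 ]), array([0.5893, 0.0042, 0.112 ]), array([ 0.6   , -0.0894,  0.112 ])]
pan [ 0.4508 -0.3769  0.059 ] [ 0.4286 -0.3784  0.059 ]
scoop [ 0.701  -0.3433  0.03  ] mortar [0.6835 0.3611 0.085 ]
```

>>> send_rows:
  steps:
    - [-0.33, 0, 0, 0, 0, -0.18]
    - [-0.67, 0, 0, 0, 0, -0.37]
    - [-1, 0, 0, 0, 0, -0.55]
    - [-1, 0, 0, 0, 0, -0.55]
  grip: 0

```text
time_s: 1.8
tool_pos: [0.2657, 0.5199, 0.2393]
ee_rot: [-0.066, 0.998, -0.0, 0.0]
force: [-0.2, 0.7, 0.9]
width: 0.0856
finger_force: 0.0
```

>>> send_rows:
  steps:
    - [-0.33, -0.22, 0, 0, 0, 0]
    - [-0.67, -0.45, 0, 0, 0, 0]
    - [-1, -0.67, 0, 0, 0, 0]

```text
time_s: 2.17
tool_pos: [0.3721, 0.4676, 0.2394]
ee_rot: [-0.067, 0.998, 0.0, -0.0]
force: [-0.2, 0.8, 0.3]
width: 0.0857
finger_force: 0.0
```

>>> send_rows:
  steps:
    - [-0.33, -0.22, 0, 0, 0, 0]
    - [-0.67, -0.45, 0, 0, 0, 0]
    - [-1, -0.67, 0, 0, 0, 0]
    - [-1, -0.67, 0, 0, 0, 0]

```text
time_s: 2.68
tool_pos: [0.4815, 0.4139, 0.239]
ee_rot: [-0.066, 0.998, -0.0, -0.0]
force: [-0.1, 0.1, 0.1]
width: 0.0857
finger_force: 0.0
```

```bash
cat >> h.py <<'E'
def pose():
    s=r.sense(); return np.array(s['tool_pos']),R.from_quat(s['ee_rot'])
YAW=np.radians(7.7)
Y=np.array([-np.sin(YAW),np.cos(YAW),0]);X=np.array([np.cos(YAW),np.sin(YAW),0])
C=np.array([.600,.006,0]);HOLE=np.array([.4955,.0405,.097])
def orient(tilt,ydir=Y):  # tool z tilted away from vertical towards +x of case
    x=np.array([ydir[1],-ydir[0],0])
    z=np.sin(tilt)*x-np.cos(tilt)*np.array([0,0,1]); 
    return R.from_matrix(np.c_[np.cross(ydir,z),ydir,z])
def delta(p,Rt=None):
    t,Q=pose(); d=Q.inv().apply(np.array(p)-t)/.1
    w=(Q.inv()*Rt).as_rotvec()/np.radians(45) if Rt is not None else np.zeros(3)
    print('t',round(r.sense()['time_s'],2),'at',t.round(4),'delta',d.round(3),w.round(3))
E
python3 - <<'E'
from h import *
delta([.488,.416,.129],orient(0))
print(r.sense()['qpos'])
E
```

```text
t 2.67 at [0.4815 0.4139 0.239 ] delta [-0.068  0.012  1.1  ] [-0.    -0.    -0.004]
[ 5.20149650e-01  3.11943725e-01  1.41662445e+00 -1.13576958e-04
  1.41312427e+00 -1.18190208e+00]
```

>>> send_rows:
  steps:
    - [-0.07, 0.01, 0.3, 0, 0, 0]
    - [-0.07, 0.01, 0.6, 0, 0, 0]
    - [-0.07, 0.01, 0.9, 0, 0, 0]
    - [-0.07, 0.01, 1, 0, 0, 0]

```text
time_s: 3.18
tool_pos: [0.4843, 0.417, 0.137]
ee_rot: [-0.068, 0.998, -0.001, -0.002]
force: [-0.3, 0.3, 0.6]
width: 0.0852
finger_force: 0.0
```

>>> send_rows:
  steps:
    - [0, 0, 0.1, 0, 0, 0]
    - [0, 0, 0.1, 0, 0, 0]
    - [0, 0, 0.1, 0, 0, 0]

```text
time_s: 3.55
tool_pos: [0.4874, 0.4172, 0.1306]
ee_rot: [-0.068, 0.998, 0.0, 0.001]
force: [0.1, 0.1, 1.1]
width: 0.0854
finger_force: 0.0
```

Run:
```python
from h import *
a=snap('scene','s1.png');b=snap('top','t1.png')
delta([.488,.416,.129],orient(0))
A=cv2.resize(cv2.imread('pics/s1.png')[260:384,130:290],None,fx=2.5,fy=2.5)
B=cv2.resize(cv2.imread('pics/t1.png')[140:264,60:220],None,fx=2.5,fy=2.5)
cv2.imwrite('pics/c1.png',np.hstack([A,B]))
print(proj('scene',np.array([.488,.416,.165])),proj('top',np.array([.488,.416,.165])))
```

```text
t 3.65 at [0.4875 0.417  0.1305] delta [-0.004 -0.011  0.015] [0.001 0.002 0.001]
[179.9052533  336.70741344] [ 98.70096188 205.40507477]
```

View pics/c1.png

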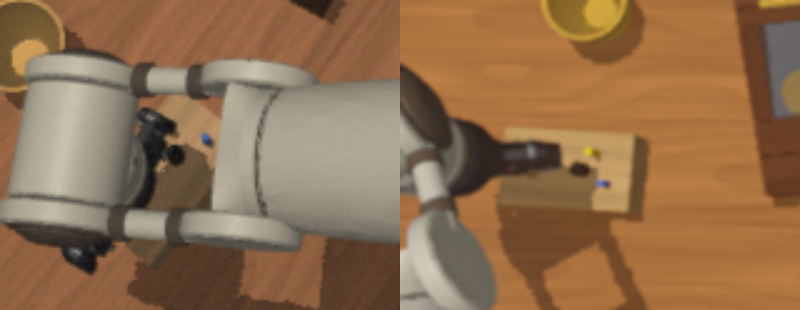

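The gripper hides the dowel in both views, and the fingers stand astride the left half of the block, clear of the pencils. I'll close on it.

>>> send_rows:
  steps:
    - [0, 0, 0, 0, 0, 0]
    - [0, 0, 0, 0, 0, 0]
    - [0, 0, 0, 0, 0, 0]
    - [0, 0, 0, 0, 0, 0]
    - [0, 0, 0, 0, 0, 0]
  grip: 1
  squeeze: 40

```text
time_s: 4.28
tool_pos: [0.4869, 0.4167, 0.1294]
ee_rot: [-0.068, 0.998, 0.0, 0.0]
force: [-0.5, -0.4, 0.7]
width: 0.0149
finger_force: 38.9
```

>>> send_rows:
  steps:
    - [0, 0, 0, 0, 0, 0]
    - [0, 0, 0, 0, 0, 0]
    - [0, 0, 0, 0, 0, 0]

```text
time_s: 4.65
tool_pos: [0.4869, 0.4167, 0.1294]
ee_rot: [-0.068, 0.998, 0.0, 0.0]
force: [-0.8, -0.4, 1.2]
width: 0.0152
finger_force: 38.9
```

>>> send_rows:
  steps:
    - [0, 0, -0.3, 0, 0, 0]
    - [0, 0, -0.6, 0, 0, 0]
    - [0, 0, -0.9, 0, 0, 0]
    - [0, 0, -1, 0, 0, 0]

```text
time_s: 5.15
tool_pos: [0.4877, 0.4172, 0.2315]
ee_rot: [-0.068, 0.998, 0.001, 0.002]
force: [0.4, -0.3, -0.6]
width: 0.0152
finger_force: 39.0
```

>>> send_rows:
  steps:
    - [0, -0.3, -0.3, 0, 0, 0]
    - [0, -0.7, -0.5, 0, 0, 0]
    - [0, -1, -0.6, 0, 0, 0]

```text
time_s: 5.52
tool_pos: [0.5005, 0.3163, 0.2895]
ee_rot: [-0.067, 0.998, -0.0, 0.0]
force: [0.7, -0.1, 0.6]
width: 0.0149
finger_force: 39.0
```

>>> send_rows:
  steps:
    - [0, -0.4, 0, 0, 0, 0]
    - [0, -0.8, 0, 0, 0, 0]
    - [0, -1, 0, 0, 0, 0]

```text
time_s: 5.9
tool_pos: [0.5136, 0.2169, 0.2882]
ee_rot: [-0.067, 0.998, -0.0, -0.001]
force: [-0.3, -0.0, -0.4]
width: 0.015
finger_force: 39.0
```

Run:
```python
from h import *
n=-orient(np.radians(30)).as_matrix()[:,2]
print(n)
for h in (.05,): delta(HOLE+n*(h+.1144),orient(np.radians(30)))
print(onz('top',(241.3,207),.097),onz('scene',(271,220),.097))
```

```text
[-0.4954916  -0.06699309  0.8660254 ]
t 5.9 at [0.5136 0.2169 0.2882] delta [ 1.235 -1.725  0.49 ] [-0.    -0.669 -0.001]
[0.49577309 0.04114013 0.097     ] [0.49402379 0.04347169 0.097     ]
```

>>> send_rows:
  steps:
    - [0.2, -0.3, 0, 0, 0, 0]
    - [0.5, -0.6, 0, 0, 0, 0]
    - [0.8, -0.9, 0, 0, 0, 0]
    - [0.8, -0.9, 0, 0, 0, 0]

```text
time_s: 6.4
tool_pos: [0.4455, 0.1177, 0.2886]
ee_rot: [-0.067, 0.998, 0.0, -0.0]
force: [0.1, 0.7, -0.5]
width: 0.0149
finger_force: 39.1
```

>>> send_rows:
  steps:
    - [0.1, -0.2, 0, 0, -0.2, 0]
    - [0.2, -0.5, 0, 0, -0.42, 0]
    - [0.43, -0.82, 0, 0, -0.64, 0]
    - [0.43, -0.82, 0.2, 0, -0.669, 0]
    - [0.43, -0.82, 0.3, 0, -0.669, 0]

```text
time_s: 7.02
tool_pos: [0.4146, 0.0315, 0.2582]
ee_rot: [-0.064, 0.964, 0.018, 0.259]
force: [-0.2, -0.5, -0.6]
width: 0.0149
finger_force: 39.2
```

Run:
```python
from h import *
snap('scene','s2.png');snap('top','t2.png')
n=-orient(np.radians(30)).as_matrix()[:,2]
H=HOLE+[0,.001,0]
delta(H+n*(.05+.1144),orient(np.radians(30)))
t,Q=pose(); z=Q.as_matrix()[:,2]
tip=t+z*.1144; top=tip-z*.15
for nm in('scene','top'): print(nm,'tip',proj(nm,tip).round(1),'grasp',proj(nm,t).round(1),'top',proj(nm,top).round(1),'hole',proj(nm,H).round(1))
print(tip)
A=cv2.resize(cv2.imread('pics/s2.png')[140:260,200:330],None,fx=3,fy=3)
B=cv2.resize(cv2.imread('pics/t2.png')[140:260,190:320],None,fx=3,fy=3)
cv2.imwrite('pics/c2.png',np.hstack([A,B]))
```

```text
t 7.12 at [0.4149 0.0323 0.2582] delta [ 0.103 -0.017  0.158] [ 0.003 -0.001  0.001]
scene tip [279.8 215.4] grasp [303.8 211. ] top [312.1 209.4] hole [271.  219.1]
top tip [240.8 214.7] grasp [242.3 237.1] top [242.8 245.3] hole [241.2 207.1]
[0.47142977 0.04022582 0.15905379]
```

View pics/c2.png

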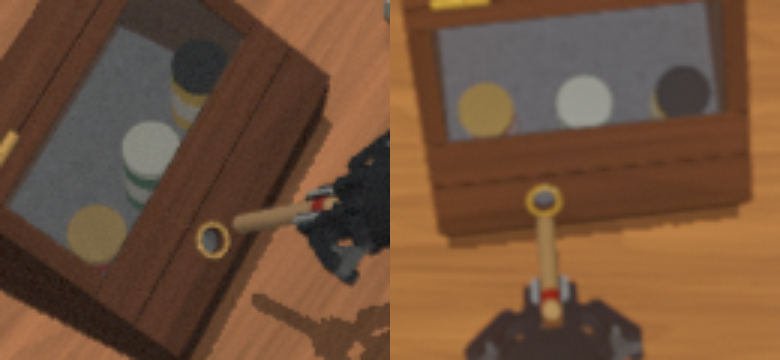

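The dowel tip shows at scene (280,215) and top (242,214), close to the predicted position. The ring is at scene (271,219.5) and top (241.3,207). I'll measure the dowel's offset against the ring at subpixel level.

Run:
```python
from h import *
t,Q=pose(); z=Q.as_matrix()[:,2]; H=HOLE+[0,.001,0]
for nm,f in(('scene','s2.png'),('top','t2.png')):
    im=cv2.imread('pics/'+f); lab=cv2.cvtColor(im,cv2.COLOR_BGR2HSV).astype(int)
    hsv=lab
    # dowel: sample perpendicular profiles
    offs=[]
    for s in(.1,.09,.08,.07,.06,.05):
        p=proj(nm,t+z*s); q=proj(nm,t+z*(s-.01)); d=(q-p)/np.linalg.norm(q-p); nrm=np.array([-d[1],d[0]])
        k=np.arange(-6,6.01,.25); pts=(p+k[:,None]*nrm).astype(np.float32)
        v=cv2.remap(im,pts[None,:,0],pts[None,:,1],1)[0].astype(float)
        sc=v[:,1]  # green: bright on dowel
        m=sc>(sc.max()+np.median(sc))/2
        offs.append((round((k[m]).mean(),2),round(m.sum()*.25,1)))
    print(nm,'nrm',nrm.round(2),offs)
    h=proj(nm,H).astype(int); w=hsv[h[1]-8:h[1]+9,h[0]-8:h[0]+9]
    m=((w[...,0]>18)&(w[...,0]<32)&(w[...,1]>110)&(w[...,2]>90)).astype(np.uint8)
    ys,xs=np.nonzero(m); print(m.sum(),'ring',h-8+np.array([(xs.min()+xs.max())/2,(ys.min()+ys.max())/2]),h-8+np.array([xs.mean(),ys.mean()]),'pred',proj(nm,H))
    J=[(proj(nm,H+e)-proj(nm,H))/.001*.001 for e in(X*.001,Y*.001)]; print('px per mm X,Y',np.round(J,2))
```

```text
scene nrm [0.18 0.98] [(np.float64(-2.12), np.float64(4.0)), (np.float64(-2.25), np.float64(3.8)), (np.float64(-2.12), np.float64(3.5)), (np.float64(-2.25), np.float64(3.8)), (np.float64(0.76), np.float64(4.2)), (np.float64(-2.75), np.float64(1.8))]
1 ring [270. 214.] [270. 214.] pred [270.96888392 219.12187419]
px per mm X,Y [[-0.34 -0.17]
 [-0.17  0.32]]
top nrm [-1.    0.07] [(np.float64(-0.5), np.float64(4.2)), (np.float64(-0.38), np.float64(4.0)), (np.float64(-0.25), np.float64(2.8)), (np.float64(-0.38), np.float64(3.0)), (np.float64(-0.38), np.float64(2.5)), (np.float64(-0.25), np.float64(2.8))]
48 ring [241.  206.5] [241.0625     206.52083333] pred [241.17115088 207.09323904]
px per mm X,Y [[-0.04 -0.35]
 [-0.35  0.04]]
```

>>> send_rows:
  steps:
    - [0.1, 0, 0.2, 0, 0, 0]
    - [0.1, 0, 0.45, 0, 0, 0]
    - [0.1, 0, 0.58, 0, 0, 0]
    - [0.1, 0, 0.72, 0, 0, 0]
    - [0.1, 0, 0.72, 0, 0, 0]

```text
time_s: 7.75
tool_pos: [0.4424, 0.0365, 0.1912]
ee_rot: [-0.066, 0.964, 0.019, 0.257]
force: [-0.3, -0.0, -1.3]
width: 0.015
finger_force: 39.2
```

Run:
```python
from h import *
snap('scene','s3.png');snap('top','t3.png')
n=-orient(np.radians(30)).as_matrix()[:,2]; H=HOLE+[0,.001,0]
delta(H+n*(-.038+.1144),orient(np.radians(30))); print(r.sense()['force'])
A=cv2.resize(cv2.imread('pics/s3.png')[180:260,230:330],None,fx=4,fy=4)
B=cv2.resize(cv2.imread('pics/t3.png')[180:260,190:290],None,fx=4,fy=4)
cv2.imwrite('pics/c3.png',np.hstack([A,B]))
```

```text
t 7.85 at [0.4424 0.036  0.1921] delta [ 0.014 -0.018  0.327] [0.003 0.    0.003]
[-1.78428537 -0.50078933 -1.71734637]
```

View pics/c3.png

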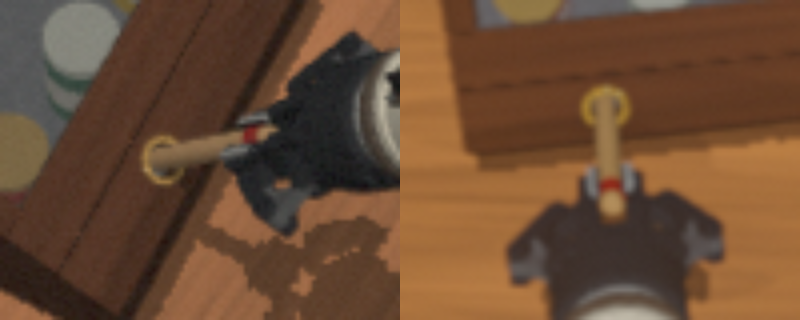

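The dowel tip is inside the brass ring in both views, at (270,219.5) and (241.5,206.5). I'll press now.

>>> send_rows:
  steps:
    - [0, 0, 0.1, 0, 0, 0]
    - [0, 0, 0.2, 0, 0, 0]
    - [0, 0, 0.3, 0, 0, 0]
    - [0, 0, 0.36, 0, 0, 0]
    - [0, 0, 0.36, 0, 0, 0]

```text
time_s: 8.48
tool_pos: [0.46, 0.0378, 0.16]
ee_rot: [-0.065, 0.964, 0.018, 0.258]
force: [-5.6, -1.7, 3.3]
width: 0.0153
finger_force: 39.7
```

Run:
```python
from h import *
n=-orient(np.radians(30)).as_matrix()[:,2]; H=HOLE+[0,.001,0]
im=snap('scene','s4.png')
delta(H+n*(-.038+.1144)); print(r.sense()['force'])
a=cv2.imread('pics/s3.png').astype(int);d=np.abs(a-cv2.imread('pics/s4.png')).sum(2)>60
ys,xs=np.nonzero(d); print(d.sum(),xs.min(),xs.max(),ys.min(),ys.max(), (d[:, :250]).sum())
```

```text
t 8.53 at [0.4601 0.0378 0.1603] delta [ 0.008 -0.011 -0.038] [0. 0. 0.]
[-6.51947088 -1.09557369  2.56055797]
9917 190 511 117 383 247
```

>>> send_rows:
  steps:
    - [0, 0, 0.03, 0, 0, 0]
    - [0, 0, 0.03, 0, 0, 0]
    - [0, 0, 0.03, 0, 0, 0]

```text
time_s: 8.9
tool_pos: [0.4625, 0.0379, 0.1595]
ee_rot: [-0.065, 0.963, 0.018, 0.26]
force: [-10.4, -0.6, 9.9]
width: 0.0147
finger_force: 40.6
```

Run:
```python
from h import *
im=snap('scene','s5.png')
print(r.sense()['force'],[d for d in r.boxes_of('scene','lid_rail')][:2])
A=cv2.resize(im[90:270,150:330,::-1],None,fx=2.5,fy=2.5); cv2.imwrite('pics/c5.png',A)
```

```text
[-9.21655021  1.07523842  9.14109657] [{'position': [245.0, 174.4], 'score': 0.93}]
```

View pics/c5.png

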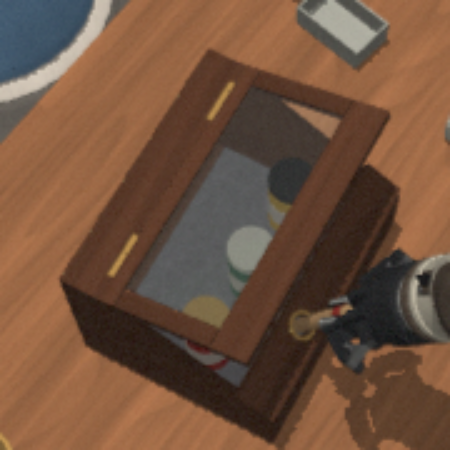

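The lid is swinging up, so I'll withdraw the dowel.

>>> send_rows:
  steps:
    - [0, 0, -0.1, 0, 0, 0]
    - [0, 0, -0.3, 0, 0, 0]
    - [0, 0, -0.5, 0, 0, 0]
    - [0, 0, -0.8, 0, 0, 0]
    - [0, 0, -1, 0, 0, 0]

```text
time_s: 9.62
tool_pos: [0.4123, 0.0307, 0.2469]
ee_rot: [-0.065, 0.963, 0.017, 0.261]
force: [1.1, -0.4, -0.9]
width: 0.0153
finger_force: 39.2
```

>>> send_rows:
  steps:
    - [0, 0.25, 0, 0, 0.2, 0]
    - [0, 0.5, 0, 0, 0.4, 0]
    - [0, 0.75, -0.1, 0, 0.6, 0]
    - [0, 1, -0.2, 0, 0.667, 0]
    - [0, 1, -0.3, 0, 0.667, 0]

```text
time_s: 10.25
tool_pos: [0.3841, 0.1292, 0.2712]
ee_rot: [-0.069, 0.998, 0.0, 0.001]
force: [-0.2, -0.0, 0.0]
width: 0.0153
finger_force: 39.3
```

Run:
```python
from h import *
delta([.4885,.4165,.2294],orient(0)); print(r.sense()['force'])
```

```text
t 10.25 at [0.3841 0.1292 0.2712] delta [-1.428  2.702  0.422] [0.001 0.003 0.004]
[-1.60879109e-01 -7.47903225e-05  3.96917513e-02]
```

>>> send_rows:
  steps:
    - [-0.16, 0.3, 0, 0, 0, 0]
    - [-0.32, 0.6, 0, 0, 0, 0]
    - [-0.48, 0.9, 0, 0, 0, 0]

```text
time_s: 10.62
tool_pos: [0.4198, 0.2239, 0.2715]
ee_rot: [-0.067, 0.998, 0.0, 0.002]
force: [1.3, 0.1, -0.4]
width: 0.015
finger_force: 39.3
```

>>> send_rows:
  steps:
    - [-0.16, 0.3, 0, 0, 0, 0]
    - [-0.32, 0.6, 0, 0, 0, 0]
    - [-0.48, 0.9, 0, 0, 0, 0]

```text
time_s: 11.0
tool_pos: [0.4554, 0.3194, 0.2717]
ee_rot: [-0.067, 0.998, 0.0, 0.002]
force: [0.2, 0.5, -0.3]
width: 0.015
finger_force: 39.3
```

>>> send_rows:
  steps:
    - [-0.16, 0.3, 0, 0, 0, 0]
    - [-0.32, 0.6, 0.1, 0, 0, 0]
    - [-0.48, 0.9, 0.3, 0, 0, 0]
    - [-0.48, 0.9, 0.42, 0, 0, 0]
    - [-0.48, 0.9, 0.42, 0, 0, 0]

```text
time_s: 11.62
tool_pos: [0.4897, 0.4135, 0.2281]
ee_rot: [-0.067, 0.998, -0.001, 0.0]
force: [-0.6, 0.2, -1.1]
width: 0.0147
finger_force: 39.3
```

Run:
```python
from h import *
snap('scene','s6.png');snap('top','t6.png')
delta([.4872,.4167,.2294],orient(0))
t,Q=pose(); z=Q.as_matrix()[:,2];H=np.array([.4885,.4165,.07])
for nm in('scene','top'): print(nm,'tip',proj(nm,t+z*.1144).round(1),'band',proj(nm,t+z*-.02).round(1),'hole',proj(nm,H).round(1))
A=cv2.resize(cv2.imread('pics/s6.png')[270:384,130:263],None,fx=3,fy=3)
B=cv2.resize(cv2.imread('pics/t6.png')[150:264,60:193],None,fx=3,fy=3)
cv2.imwrite('pics/c6.png',np.hstack([A,B]))
```

```text
t 11.72 at [0.4904 0.414  0.2301] delta [0.028 0.031 0.007] [ 0.     0.004 -0.001]
scene tip [182.5 338. ] band [173.9 330.1] hole [185.2 341.7]
top tip [107.  205.6] band [ 84.5 202.2] hole [112.5 207.3]
```

View pics/c6.png

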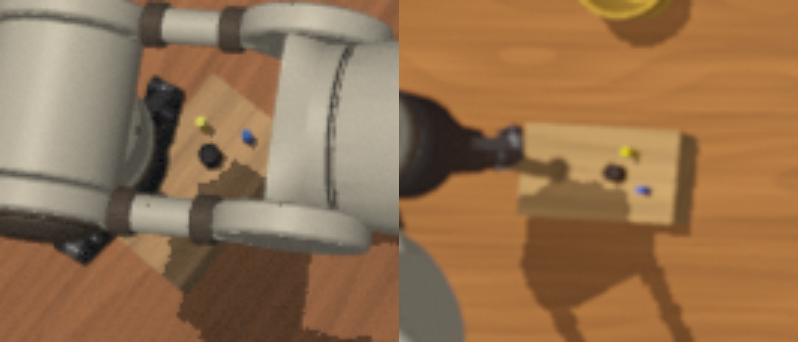

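The gripper hides most of the dowel, but its end shows near the hole at top (113,207). I'll shift back to the spot where I gripped it and lower gently while watching the force.

>>> send_rows:
  steps:
    - [0.03, 0.03, 0.1, 0, 0, 0]
    - [0.03, 0.03, 0.3, 0, 0, 0]
    - [0.03, 0.03, 0.45, 0, 0, 0]
    - [0.03, 0.03, 0.52, 0, 0, 0]
    - [0.03, 0.03, 0.58, 0, 0, 0]

```text
time_s: 12.35
tool_pos: [0.4872, 0.4179, 0.1709]
ee_rot: [-0.067, 0.998, 0.0, 0.001]
force: [1.9, 0.7, 0.3]
width: 0.015
finger_force: 39.8
```

Run:
```python
from h import *
delta([.4872,.4167,.1294],orient(0)); s=r.sense();print(s['force'],s['ft_torque'])
```

```text
t 12.35 at [0.4872 0.4179 0.1709] delta [ 0.003 -0.012  0.415] [0.    0.004 0.001]
[1.91435641 0.73357755 0.30783083] [ 0.20443629 -0.52536729  0.01359975]
```

>>> send_rows:
  steps:
    - [-0.03, -0.01, 0.0, 0, 0, 0]
    - [-0.03, -0.01, 0.1, 0, 0, 0]
    - [-0.03, -0.01, 0.2, 0, 0, 0]
    - [-0.03, -0.01, 0.2, 0, 0, 0]

```text
time_s: 12.85
tool_pos: [0.4891, 0.4167, 0.1493]
ee_rot: [-0.068, 0.998, -0.0, -0.0]
force: [0.1, 0.5, -1.7]
width: 0.015
finger_force: 39.7
```

Run:
```python
from h import *
delta([.4872,.4167,.1294],orient(0)); s=r.sense();print(s['force'],s['ft_torque'])
```

```text
t 12.85 at [0.4891 0.4167 0.1493] delta [0.019 0.003 0.199] [-0.001 -0.001  0.001]
[ 0.06593996  0.53278896 -1.71462881] [ 0.05603315 -0.0927684  -0.05137961]
```

>>> send_rows:
  steps:
    - [0, 0, 0.1, 0, 0, 0]
    - [0, 0, 0.17, 0, 0, 0]
    - [0, 0, 0.17, 0, 0, 0]
    - [0, 0, 0.17, 0, 0, 0]

```text
time_s: 13.35
tool_pos: [0.4899, 0.4172, 0.1341]
ee_rot: [-0.068, 0.998, 0.0, 0.001]
force: [0.1, 0.2, -1.0]
width: 0.0149
finger_force: 39.7
```

>>> send_rows:
  steps:
    - [0, 0, 0, 0, 0, 0]
    - [0, 0, 0, 0, 0, 0]
    - [0, 0, 0, 0, 0, 0]
    - [0, 0, 0, 0, 0, 0]
    - [0, 0, 0, 0, 0, 0]
  grip: 0

```text
time_s: 13.98
tool_pos: [0.4898, 0.4171, 0.1339]
ee_rot: [-0.068, 0.998, 0.0, 0.001]
force: [-1.0, 0.3, 0.3]
width: 0.0852
finger_force: 0.0
```

>>> send_rows:
  steps:
    - [0, 0, -0.3, 0, 0, 0]
    - [0, 0, -0.6, 0, 0, 0]
    - [0, 0, -1, 0, 0, 0]

```text
time_s: 14.35
tool_pos: [0.4891, 0.4167, 0.2339]
ee_rot: [-0.068, 0.998, -0.0, -0.0]
force: [0.5, 0.7, 0.2]
width: 0.0853
finger_force: 0.0
```

>>> send_rows:
  steps:
    - [0, -0.3, -0.4, 0, 0, -0.2]
    - [0, -0.7, -0.7, 0, 0, -0.4]
    - [0, -1, -1, 0, 0, -0.6]

```text
time_s: 14.72
tool_pos: [0.5031, 0.3167, 0.3352]
ee_rot: [-0.301, 0.954, -0.0, 0.001]
force: [0.3, 0.4, 0.4]
width: 0.0854
finger_force: 0.0
```

Run:
```python
from h import *
snap('scene','s7.png');snap('top','t7.png')
T=C+X*(-.009)+Y*.0935
print('tin',T)
delta([T[0],T[1],.33]); print(pose()[1].as_matrix().round(3), r.sense()['qpos'])
A=cv2.resize(cv2.imread('pics/s7.png')[100:384,130:330],None,fx=2,fy=2)
B=cv2.resize(cv2.imread('pics/t7.png')[100:384,70:270],None,fx=2,fy=2)
cv2.imwrite('pics/c7.png',np.hstack([A,B]))
```

```text
tin [0.57855344 0.09745105 0.        ]
t 14.82 at [0.5051 0.3162 0.3387] delta [ 0.642 -2.217  0.09 ] [0. 0. 0.]
[[-0.822 -0.569  0.009]
 [-0.569  0.822  0.002]
 [-0.009 -0.004 -1.   ]] [ 3.57388492e-01  1.60166928e-01  1.40086469e+00 -1.26386896e-03
  1.57114828e+00 -1.81850470e+00]
```

View pics/c7.png

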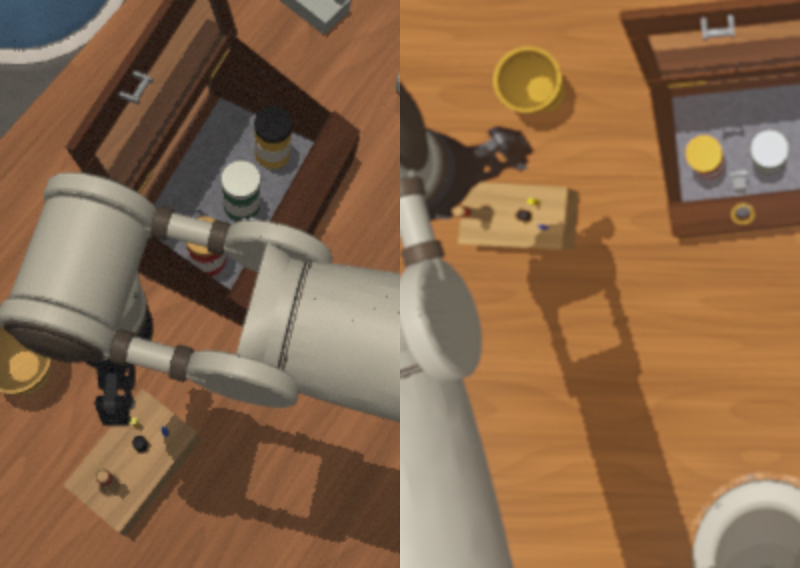

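The lid is fully up and the dowel stands in the block at scene (182,339). The red tin with the brass lid is at top (222,177). Now over to the tin, turning the fingers to close along the case's x.

>>> send_rows:
  steps:
    - [0.07, -0.24, 0, 0, 0, 0.22]
    - [0.14, -0.48, 0, 0, 0, 0.44]
    - [0.21, -0.72, 0, 0, 0, 0.65]
    - [0.28, -0.95, 0, 0, 0, 0.87]
  grip: 0.18

```text
time_s: 15.32
tool_pos: [0.5339, 0.2239, 0.3327]
ee_rot: [0.042, 0.999, 0.0, -0.0]
force: [-0.2, 0.2, 0.2]
width: 0.07
finger_force: 0.0
```

>>> send_rows:
  steps:
    - [-0.1, -0.22, 0, 0, 0, 0.22]
    - [-0.21, -0.44, 0, 0, 0, 0.44]
    - [-0.31, -0.65, 0, 0, 0, 0.65]
    - [-0.42, -0.87, 0, 0, 0, 0.87]

```text
time_s: 15.82
tool_pos: [0.5693, 0.1341, 0.3327]
ee_rot: [0.374, 0.927, 0.0, -0.0]
force: [0.5, 0.1, -0.7]
width: 0.0698
finger_force: 0.0
```

```bash
cat >> h.py <<'E'
TIN=C+X*(-.009)+Y*.0885
E
python3 - <<'E'
from h import *
delta([TIN[0],TIN[1],.26],orient(0,X)); print(r.sense()['qpos'],r.sense()['width'])
E
```

```text
t 15.82 at [0.5693 0.1341 0.3327] delta [-0.361 -0.231  0.727] [ 0.    -0.001  0.852]
[ 2.45734312e-02  1.39204559e-01  1.43570192e+00  6.31721377e-04
  1.56675105e+00 -7.79277616e-01] 0.06975866786016617
```

>>> send_rows:
  steps:
    - [-0.1, -0.06, 0, 0, 0, 0.21]
    - [-0.2, -0.12, 0.1, 0, 0, 0.42]
    - [-0.3, -0.18, 0.4, 0, 0, 0.63]
    - [-0.36, -0.23, 0.73, 0, 0, 0.85]
    - [-0.36, -0.23, 0.73, 0, 0, 0.85]

```text
time_s: 16.45
tool_pos: [0.5776, 0.0929, 0.2569]
ee_rot: [0.655, 0.756, -0.002, -0.003]
force: [-0.2, -0.5, -0.1]
width: 0.0698
finger_force: 0.0
```

Run:
```python
from h import *
snap('top','t8.png');snap('scene','s8.png')
delta([TIN[0],TIN[1],.084],orient(0,X)); print(r.sense()['qpos'])
A=cv2.resize(cv2.imread('pics/s8.png')[90:290,160:330],None,fx=2.3,fy=2.3)
B=cv2.resize(cv2.imread('pics/t8.png')[90:290,170:340],None,fx=2.3,fy=2.3)
cv2.imwrite('pics/c8.png',np.hstack([A,B]))
```

```text
t 16.55 at [0.5798 0.0932 0.2613] delta [-0.007 -0.009  1.773] [ 0.002 -0.001  0.014]
[-4.65867584e-02  1.74316663e-01  1.53543047e+00  6.82118745e-04
  1.43044577e+00 -1.92419798e-01]
```

View pics/c8.png

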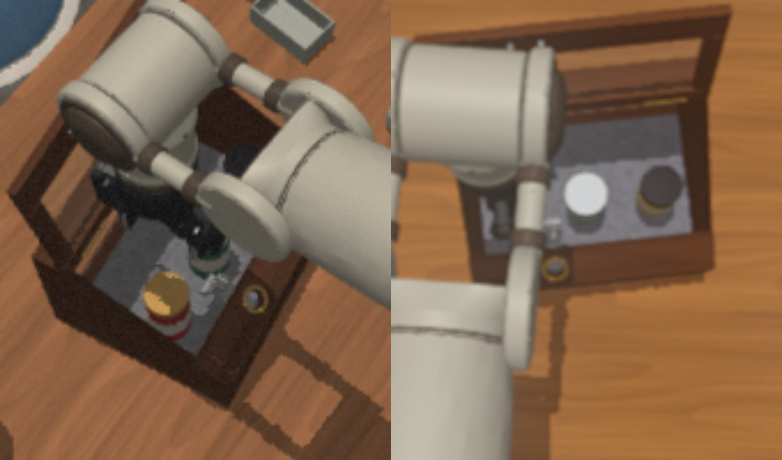

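The arm is over the case; the red tin (scene (232,224)) is in view and the lid stands clear behind the wrist. The other tins aren't under the fingers.

>>> send_rows:
  steps:
    - [-0.01, -0.01, 0.3, 0, 0, 0.014]
    - [-0.01, -0.01, 0.6, 0, 0, 0.014]
    - [-0.01, -0.01, 0.9, 0, 0, 0.014]
    - [-0.01, -0.01, 1, 0, 0, 0.014]

```text
time_s: 17.05
tool_pos: [0.5789, 0.0921, 0.1608]
ee_rot: [0.658, 0.753, 0.0, 0.0]
force: [-0.4, 0.1, 0.5]
width: 0.0701
finger_force: 0.0
```

>>> send_rows:
  steps:
    - [0, 0, 0.2, 0, 0, 0]
    - [0, 0, 0.4, 0, 0, 0]
    - [0, 0, 0.5, 0, 0, 0]
    - [0, 0, 0.5, 0, 0, 0]

```text
time_s: 17.55
tool_pos: [0.5788, 0.0915, 0.1105]
ee_rot: [0.659, 0.752, 0.0, 0.0]
force: [-0.1, -0.3, -0.5]
width: 0.0698
finger_force: 0.0
```

Run:
```python
from h import *
delta([TIN[0],TIN[1],.084],orient(0,X)); print(r.sense()['force'])
```

```text
t 17.55 at [0.5788 0.0915 0.1105] delta [0.009 0.006 0.265] [ 0.001 -0.    -0.003]
[-0.06957935 -0.31734516 -0.51481167]
```

>>> send_rows:
  steps:
    - [0.01, 0.01, 0.1, 0, 0, 0]
    - [0.01, 0.01, 0.2, 0, 0, 0]
    - [0.01, 0.01, 0.27, 0, 0, 0]
    - [0.01, 0.01, 0.27, 0, 0, 0]

```text
time_s: 18.05
tool_pos: [0.5793, 0.0926, 0.0831]
ee_rot: [0.659, 0.752, 0.0, -0.0]
force: [-0.2, 1.0, -0.3]
width: 0.0701
finger_force: 0.0
```

>>> send_rows:
  steps:
    - [0, 0, 0, 0, 0, 0]
    - [0, 0, 0, 0, 0, 0]
    - [0, 0, 0, 0, 0, 0]
    - [0, 0, 0, 0, 0, 0]
  grip: 1
  squeeze: 35

```text
time_s: 18.55
tool_pos: [0.5804, 0.0926, 0.0845]
ee_rot: [0.659, 0.752, 0.001, 0.001]
force: [0.3, -0.8, 2.6]
width: 0.0515
finger_force: 36.8
```

>>> send_rows:
  steps:
    - [0, 0, -0.1, 0, 0, 0]
    - [0, 0, -0.4, 0, 0, 0]
    - [0, 0, -0.7, 0, 0, 0]
    - [0, 0, -1, 0, 0, 0]

```text
time_s: 19.05
tool_pos: [0.5793, 0.0925, 0.1849]
ee_rot: [0.659, 0.752, 0.0, 0.0]
force: [-0.3, 0.9, -1.7]
width: 0.0516
finger_force: 37.2
```

>>> send_rows:
  steps:
    - [0, 0, -0.3, 0, 0, 0]
    - [0, 0, -0.6, 0, 0, 0]
    - [0, 0, -1, 0, 0, 0]

```text
time_s: 19.42
tool_pos: [0.5786, 0.0926, 0.284]
ee_rot: [0.659, 0.752, -0.0, -0.001]
force: [0.4, -1.0, -2.9]
width: 0.052
finger_force: 37.2
```

>>> send_rows:
  steps:
    - [-0.2, 0, -0.2, 0, 0, 0]
    - [-0.4, 0, -0.3, 0, 0, 0]
    - [-0.7, 0, -0.4, 0, 0, 0]
    - [-1, 0, -0.4, 0, 0, 0]

```text
time_s: 19.92
tool_pos: [0.5927, -0.008, 0.3241]
ee_rot: [0.659, 0.752, 0.0, 0.0]
force: [-0.8, -0.4, -1.7]
width: 0.0518
finger_force: 37.3
```

Run:
```python
from h import *
for n,f,w in(('top','t0.png',(330,180,440,285)),('scene','s0.png',(315,80,425,180))):
    im=cv2.imread('pics/'+f)[w[1]:w[3],w[0]:w[2]]; h=cv2.cvtColor(im,cv2.COLOR_BGR2HSV)
    m=((h[...,1]<60)&(h[...,2]>100)&(h[...,2]<205)).astype(np.uint8)
    m=cv2.morphologyEx(m,cv2.MORPH_OPEN,np.ones((5,5),np.uint8))
    c=max(cv2.findContours(m,0,2)[0],key=cv2.contourArea); rr=cv2.minAreaRect(c)
    P=[onz(n,p+np.array(w[:2]),.059) for p in cv2.boxPoints(rr)]
    print(n,rr,np.round(np.mean(P,0),4),[np.linalg.norm(P[i]-P[i-1]).round(3) for i in range(4)],np.round(P,3)[:,:2].tolist())
delta([.445,-.377,.3],None);print(r.sense()['width'])
```

```text
top ((53.767242431640625, 44.950767517089844), (53.59819793701172, 58.30842208862305), 79.5625228881836) [ 0.4547 -0.3793  0.059 ] [np.float64(0.156), np.float64(0.176), np.float64(0.157), np.float64(0.173)] [[0.514, -0.281], [0.549, -0.453], [0.394, -0.477], [0.361, -0.307]]
scene ((54.40135955810547, 48.17149353027344), (68.55879974365234, 53.51737594604492), 21.161258697509766) [ 0.432  -0.3741  0.059 ] [np.float64(0.194), np.float64(0.186), np.float64(0.203), np.float64(0.182)] [[0.507, -0.266], [0.552, -0.446], [0.352, -0.481], [0.317, -0.303]]
t 19.93 at [ 0.5927 -0.008   0.3241] delta [-3.464 -1.95   0.238] [0. 0. 0.]
0.05183176144772948
```

>>> send_rows:
  steps:
    - [-0.3, -0.16, 0, 0, 0, 0]
    - [-0.6, -0.32, 0, 0, 0, 0]
    - [-0.88, -0.47, 0, 0, 0, 0]

```text
time_s: 20.3
tool_pos: [0.5566, -0.1016, 0.3227]
ee_rot: [0.659, 0.752, 0.0, -0.001]
force: [0.4, 0.4, -1.4]
width: 0.0517
finger_force: 37.4
```

>>> send_rows:
  steps:
    - [-0.3, -0.16, 0, 0, 0, 0]
    - [-0.6, -0.32, 0, 0, 0, 0]
    - [-0.88, -0.47, 0, 0, 0, 0]

```text
time_s: 20.68
tool_pos: [0.5215, -0.1948, 0.3227]
ee_rot: [0.659, 0.752, 0.0, -0.001]
force: [0.5, -0.3, -2.0]
width: 0.052
finger_force: 37.4
```

>>> send_rows:
  steps:
    - [-0.3, -0.16, 0, 0, 0, 0]
    - [-0.6, -0.32, 0, 0, 0, 0]
    - [-0.88, -0.47, 0, 0, 0, 0]

```text
time_s: 21.05
tool_pos: [0.4864, -0.2881, 0.3226]
ee_rot: [0.659, 0.752, 0.001, -0.001]
force: [1.2, -0.7, -1.7]
width: 0.052
finger_force: 37.4
```

>>> send_rows:
  steps:
    - [-0.3, -0.16, 0, 0, 0, 0]
    - [-0.6, -0.32, 0.1, 0, 0, 0]
    - [-0.88, -0.47, 0.4, 0, 0, 0]
    - [-0.88, -0.47, 0.7, 0, 0, 0]
    - [-0.88, -0.47, 0.9, 0, 0, 0]

```text
time_s: 21.68
tool_pos: [0.4512, -0.3801, 0.2306]
ee_rot: [0.66, 0.752, 0.001, -0.002]
force: [-0.2, 0.5, -1.7]
width: 0.0517
finger_force: 37.4
```

>>> send_rows:
  steps:
    - [0, 0, 0.2, 0, 0, 0]
    - [0, 0, 0.5, 0, 0, 0]
    - [0, 0, 0.7, 0, 0, 0]
    - [0, 0, 0.8, 0, 0, 0]
    - [0, 0, 0.8, 0, 0, 0]

```text
time_s: 22.3
tool_pos: [0.4527, -0.3801, 0.1532]
ee_rot: [0.659, 0.752, 0.001, -0.0]
force: [0.7, 0.0, -2.1]
width: 0.0519
finger_force: 37.4
```

Run:
```python
from h import *
snap('top','t9.png');snap('scene','s9.png')
delta([.453,-.384,.132],orient(0,X)); print(r.sense()['force'],r.sense()['width'])
A=cv2.resize(cv2.imread('pics/s9.png')[50:230,250:430],None,fx=2.2,fy=2.2)
B=cv2.resize(cv2.imread('pics/t9.png')[130:310,300:480],None,fx=2.2,fy=2.2)
cv2.imwrite('pics/c9.png',np.hstack([A,B]))
```

```text
t 22.4 at [ 0.4534 -0.3809  0.1548] delta [-0.03  -0.009  0.228] [ 0.003  0.002 -0.003]
[-0.0976614  -0.36359408 -1.62318347] 0.05167281665592949
```

View pics/c9.png

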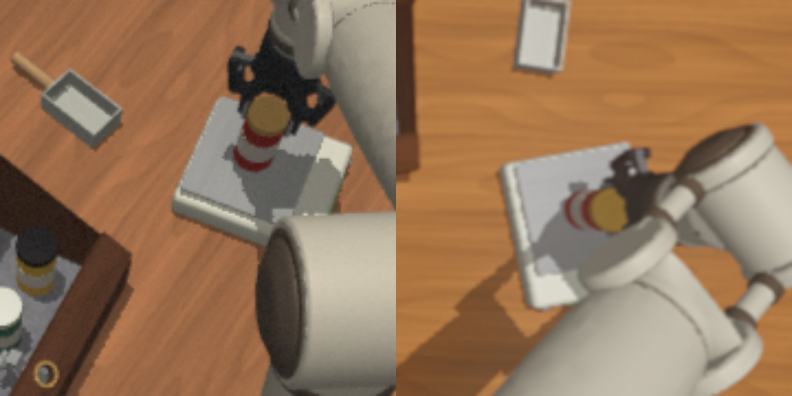

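The tin hangs upright over the middle of the pan. Counting up, that was my 11th picture, one over the limit of 10, so I won't view any more and will use numbers from here.

>>> send_rows:
  steps:
    - [0, 0, 0.1, 0, 0, 0]
    - [0, 0, 0.15, 0, 0, 0]
    - [0, 0, 0.19, 0, 0, 0]
    - [0, 0, 0.21, 0, 0, 0]
    - [0, 0, 0.21, 0, 0, 0]

```text
time_s: 23.02
tool_pos: [0.453, -0.3802, 0.1326]
ee_rot: [0.659, 0.752, 0.001, 0.0]
force: [0.2, 0.2, -2.5]
width: 0.052
finger_force: 37.4
```

>>> send_rows:
  steps:
    - [0, 0, 0.01, 0, 0, 0]
    - [0, 0, 0.02, 0, 0, 0]
    - [0, 0, 0.02, 0, 0, 0]

```text
time_s: 23.4
tool_pos: [0.4533, -0.3807, 0.1315]
ee_rot: [0.659, 0.752, 0.0, 0.001]
force: [-0.3, 0.7, 1.8]
width: 0.0519
finger_force: 37.5
```

>>> send_rows:
  steps:
    - [0, 0, 0, 0, 0, 0]
    - [0, 0, 0, 0, 0, 0]
    - [0, 0, 0, 0, 0, 0]
    - [0, 0, 0, 0, 0, 0]
  grip: 0.1

```text
time_s: 23.9
tool_pos: [0.453, -0.3803, 0.1307]
ee_rot: [0.659, 0.752, 0.001, 0.0]
force: [0.4, -0.6, -0.5]
width: 0.0771
finger_force: 0.0
```

>>> send_rows:
  steps:
    - [0, 0, -0.2, 0, 0, 0]
    - [0, 0, -0.5, 0, 0, 0]
    - [0, 0, -0.8, 0, 0, 0]
    - [0, 0, -1, 0, 0, 0]

```text
time_s: 24.4
tool_pos: [0.4535, -0.381, 0.2344]
ee_rot: [0.659, 0.752, 0.0, 0.003]
force: [-0.5, 0.4, -0.4]
width: 0.0768
finger_force: 0.0
```

Run:
```python
from h import *
snap('top','t10.png');snap('scene','s10.png')
delta([.4,-.2,.4]); print(r.sense()['qpos'],r.sense()['width'])
for n in('top','scene'):
  for k in('saffron_tin','lid_rail','dowel'): print(n,k,[(np.round(d['position'],1),round(d['score'],2)) for d in r.boxes_of(n,k)[:2]])
  print(proj(n,np.array([.452,-.378,.109])))
# lid geometry
hinge=np.array([.074,.197]) 
for a in (2.3,2.0,1.5,1.0,.5,0):
    ang=np.pi+np.radians(30)-a   # direction of lid from hinge in case xz
    d=np.array([np.cos(ang),np.sin(ang)]); 
    nrm=np.array([np.sin(ang),-np.cos(ang)]); nrm = nrm if a<0 else nrm
    print(a,'dir',d.round(3),'outer',nrm.round(3),'rail',(hinge+.153*d+.006*nrm).round(3),'edge',(hinge+.174*d).round(3))
```

```text
t 24.5 at [ 0.4542 -0.3819  0.2354] delta [ 1.863 -0.289 -1.66 ] [0. 0. 0.]
[-9.03254733e-01  2.01892562e-01  1.55534556e+00  1.38938872e-03
  1.37597793e+00 -1.03562479e+00] 0.07667526183473843
top saffron_tin [(array([391.4, 224.3]), 0.89), (array([250.7, 116.1]), 0.6)]
top lid_rail [(array([253.7, 116.9]), 0.6)]
top dowel [(array([106.2, 204.7]), 0.41)]
[389.93581107 225.46902051]
scene saffron_tin [(array([366.9, 112.3]), 0.86), (array([195.4, 329.3]), 0.43)]
scene lid_rail [(array([203.6, 138.4]), 0.61)]
scene dowel [(array([228.7, 176.8]), 0.64), (array([251.5, 193.1]), 0.18)]
[367.5144085  113.94031104]
2.3 dir [0.204 0.979] outer [ 0.979 -0.204] rail [0.111 0.346] edge [0.11  0.367]
2.0 dir [-0.094  0.996] outer [0.996 0.094] rail [0.066 0.35 ] edge [0.058 0.37 ]
1.5 dir [-0.56   0.828] outer [0.828 0.56 ] rail [-0.007  0.327] edge [-0.023  0.341]
1.0 dir [-0.889  0.459] outer [0.459 0.889] rail [-0.059  0.272] edge [-0.081  0.277]
0.5 dir [-1.    -0.024] outer [-0.024  1.   ] rail [-0.079  0.199] edge [-0.1    0.193]
0 dir [-0.866 -0.5  ] outer [-0.5    0.866] rail [-0.062  0.126] edge [-0.077  0.11 ]
```

>>> send_rows:
  steps:
    - [0.05, 0.1, -0.3, 0, 0, 0]
    - [0.1, 0.3, -0.6, 0, 0, 0]
    - [0.2, 0.6, -0.6, 0, 0, 0]
    - [0.3, 0.9, -0.6, 0, 0, 0]
  grip: 1

```text
time_s: 25.3
tool_pos: [0.5387, -0.3383, 0.2905]
ee_rot: [0.659, 0.752, 0.001, 0.0]
force: [-0.2, 0.2, -0.1]
width: 0.0035
finger_force: 0.0
```

>>> send_rows:
  steps:
    - [0.1, 0.3, -0.2, 0, 0, 0]
    - [0.2, 0.6, -0.4, 0, 0, 0]
    - [0.3, 0.9, -0.6, 0, 0, 0]

```text
time_s: 25.68
tool_pos: [0.6239, -0.2965, 0.3505]
ee_rot: [0.659, 0.752, 0.0, -0.0]
force: [0.0, 0.5, 0.4]
width: 0.0003
finger_force: 0.0
```

>>> send_rows:
  steps:
    - [0.1, 0.3, 0, 0, 0, 0]
    - [0.2, 0.6, 0, 0, 0, 0]
    - [0.3, 0.9, 0, 0, 0, 0]

```text
time_s: 26.05
tool_pos: [0.7092, -0.255, 0.3499]
ee_rot: [0.659, 0.752, 0.0, -0.0]
force: [0.2, 0.2, 0.4]
width: 0.0001
finger_force: 0.0
```

>>> send_rows:
  steps:
    - [0.1, 0.25, 0, 0, 0, 0]
    - [0.2, 0.5, 0, 0, 0, 0]
    - [0.3, 0.72, 0, 0, 0, 0]
    - [0.3, 0.72, 0, 0, 0, 0]

```text
time_s: 26.55
tool_pos: [0.7767, -0.2151, 0.3486]
ee_rot: [0.658, 0.753, 0.0, -0.001]
force: [-0.3, -0.7, -0.4]
width: 0.0005
finger_force: 0.0
```

Run:
```python
from h import *
P=C+X*.145; print(P)
delta([P[0],P[1],.355],orient(0,X)); print(r.sense()['qpos'],r.sense()['force'])
```

```text
[0.74369256 0.025428   0.        ]
t 26.55 at [ 0.7767 -0.2151  0.3486] delta [ 2.428 -0.005 -0.06 ] [-0.001 -0.002 -0.   ]
[-4.19821317e-01  8.24609402e-01  4.88516059e-01  9.90876552e-04
  1.83003825e+00 -5.53729093e-01] [-0.34010611 -0.7068262  -0.35046308]
```

>>> send_rows:
  steps:
    - [0.3, 0, 0, 0, 0, 0]
    - [0.6, 0, 0, 0, 0, 0]
    - [0.9, 0, 0, 0, 0, 0]

```text
time_s: 26.92
tool_pos: [0.763, -0.1273, 0.3511]
ee_rot: [0.659, 0.752, 0.0, 0.0]
force: [0.5, -0.7, -0.1]
width: -0.0002
finger_force: 0.0
```

>>> send_rows:
  steps:
    - [0.3, 0, 0, 0, 0, 0]
    - [0.6, 0, 0, 0, 0, 0]
    - [0.8, 0, 0, 0, 0, 0]

```text
time_s: 27.3
tool_pos: [0.7529, -0.0465, 0.3514]
ee_rot: [0.659, 0.752, 0.001, 0.0]
force: [0.3, -0.1, 0.0]
width: 0.0003
finger_force: 0.0
```

>>> send_rows:
  steps:
    - [0.3, 0, 0, 0, 0, 0]
    - [0.6, 0, 0, 0, 0, 0]
    - [0.72, 0, 0, 0, 0, 0]
    - [0.72, 0, 0, 0, 0, 0]

```text
time_s: 27.8
tool_pos: [0.744, 0.0238, 0.3513]
ee_rot: [0.659, 0.752, 0.0, 0.001]
force: [0.0, -0.1, -0.4]
width: -0.0001
finger_force: 0.0
```

```bash
cat >> h.py <<'E'
def lidtip(a,along=.158,off=.006,hw=.015):
    # TCP (case x,z) so that the closed fingers (vertical, half width hw, tip 8 mm ahead) just touch the outer face at 'along'
    ang=np.pi+np.radians(30)-a; d=np.array([np.cos(ang),np.sin(ang)]); n=np.array([np.sin(ang),-np.cos(ang)])
    p=np.array([.074,.197])+along*d+off*n
    return p+np.array([hw if n[0]>=-.02 else -0,0])+np.array([0,.008]) if n[0]>.0 else p+np.array([-hw,.008])
E
python3 - <<'E'
from h import *
P=C+X*.145
delta([P[0],P[1],.349],orient(0,X)); s=r.sense();print(s['qpos'],s['force'])
t=s['tool_pos']-C; print('local',t@X,t@Y)
for a in np.arange(2.3,-.01,-.2): print(round(a,1),lidtip(a).round(3))
E
```

```text
t 27.8 at [0.744  0.0238 0.3513] delta [ 0.017 -0.001  0.023] [ 0.002  0.001 -0.002]
[-1.29819163e-01  5.87358923e-01  8.34977934e-01 -5.15713279e-05
  1.71765060e+00 -2.62476355e-01] [ 0.01296521 -0.06889756 -0.43119086]
local 0.14509864169904615 -0.0016881342727762343
2.3 [0.127 0.358]
2.1 [0.096 0.363]
1.9 [0.064 0.361]
1.7 [0.034 0.353]
1.5 [0.005 0.339]
1.3 [-0.02  0.32]
1.1 [-0.04   0.296]
0.9 [-0.056  0.269]
0.7 [-0.065  0.239]
0.5 [-0.099  0.207]
0.3 [-0.096  0.176]
0.1 [-0.088  0.146]
```

>>> send_rows:
  steps:
    - [0, -0.18, 0, 0, 0, 0]
    - [0, -0.34, -0.04, 0, 0, 0]
    - [0, -0.49, -0.07, 0, 0, 0]
    - [0, -0.65, -0.06, 0, 0, 0]
    - [0, -0.81, -0.05, 0, 0, 0]

```text
time_s: 28.42
tool_pos: [0.6638, 0.0111, 0.3562]
ee_rot: [0.66, 0.752, 0.001, 0.001]
force: [0.7, 0.1, -1.4]
width: -0.0
finger_force: 0.7
```

Run:
```python
from h import *
s=r.sense();t=s['tool_pos']-C; print('local',t@X,t@Y,t[2],s['force'])
r.capture('top');print(r.boxes_of('top','lid_rail')[:2])
```

```text
local 0.06390637943655136 -0.003484695699885955 0.35619465444092224 [ 0.70574493  0.09758198 -1.43722712]
[{'position': [244.9, 132.0], 'score': 0.78}]
```

>>> send_rows:
  steps:
    - [0, -0.15, 0.03, 0, 0, 0]
    - [0, -0.3, 0.07, 0, 0, 0]
    - [0, -0.45, 0.13, 0, 0, 0]
    - [0, -0.59, 0.2, 0, 0, 0]
    - [0, -0.84, 0.39, 0, 0, 0]

```text
time_s: 29.15
tool_pos: [0.5819, 0.0007, 0.3182]
ee_rot: [0.659, 0.752, 0.002, 0.002]
force: [1.9, -1.3, 0.7]
width: 0.0002
finger_force: 0.9
```

>>> send_rows:
  steps:
    - [0, -0.1, 0.12, 0, 0, 0]
    - [0, -0.2, 0.24, 0, 0, 0]
    - [0, -0.35, 0.51, 0, 0, 0]
    - [0, -0.44, 0.8, 0, 0, 0]
    - [0, -0.44, 0.8, 0, 0, 0]

```text
time_s: 29.78
tool_pos: [0.5358, -0.0044, 0.2348]
ee_rot: [0.659, 0.752, -0.001, -0.002]
force: [-0.2, 0.6, 0.1]
width: -0.0002
finger_force: 0.3
```

Run:
```python
from h import *
s=r.sense();t=s['tool_pos']-C; print('local',t@X,t@Y,t[2],s['force'],pose()[1].as_rotvec())
snap('top','t11.png');print(r.boxes_of('top','lid_rail')[:2])
for a in(2.3,.9,.7,.5):
    ang=np.pi+np.radians(30)-a; p=np.array([.074,.197])+.153*np.array([np.cos(ang),np.sin(ang)])
    print(a,proj('top',C+X*p[0]+[0,0,p[1]]))
```

```text
local -0.06502858829961537 -0.0016709591015334228 0.23479220187563435 [-0.15723236  0.57773724  0.1235844 ] [-2.06935361e+00 -2.35952543e+00  2.13393278e-03]
[{'position': [222.6, 166.6], 'score': 0.82}]
2.3 [250.00100961 106.59644785]
0.9 [258.14728634 188.45728325]
0.7 [258.30515761 193.05529719]
0.5 [258.17914983 195.10853339]
```

>>> send_rows:
  steps:
    - [0, -0.03, 0.14, 0, 0, 0]
    - [0, -0.05, 0.28, 0, 0, 0]
    - [0, -0.1, 0.54, 0, 0, 0]
    - [0, -0.09, 0.7, 0, 0, 0]
    - [0, -0.08, 0.8, 0, 0, 0]

```text
time_s: 30.5
tool_pos: [0.5291, -0.0048, 0.1558]
ee_rot: [0.659, 0.752, 0.0, 0.0]
force: [0.3, 0.1, 1.9]
width: 0.0001
finger_force: 0.9
```

>>> send_rows:
  steps:
    - [0, 0.01, 0.08, 0, 0, 0]
    - [0, 0.02, 0.14, 0, 0, 0]
    - [0, 0.02, 0.17, 0, 0, 0]
    - [0, 0.02, 0.17, 0, 0, 0]

```text
time_s: 31.0
tool_pos: [0.5315, -0.0048, 0.1402]
ee_rot: [0.659, 0.752, 0.001, 0.001]
force: [-0.2, 0.1, 3.4]
width: 0.0004
finger_force: 1.2
```

Run:
```python
from h import *
s=r.sense();t=s['tool_pos']-C; print('local',t@X,t@Y,t[2],s['force'])
```

```text
local -0.06928402976406071 -0.0015158155476371381 0.14022632909454533 [-0.20618226  0.12555292  3.41929557]
```

>>> send_rows:
  steps:
    - [0, 0, 0.03, 0, 0, 0]
    - [0, 0, 0.05, 0, 0, 0]
    - [0, 0, 0.05, 0, 0, 0]

```text
time_s: 31.38
tool_pos: [0.5312, -0.0048, 0.1348]
ee_rot: [0.659, 0.752, 0.0, 0.001]
force: [0.8, -0.1, 3.0]
width: -0.0
finger_force: 1.2
```

>>> send_rows:
  steps:
    - [0, 0, 0.02, 0, 0, 0]
    - [0, 0, 0.04, 0, 0, 0]
    - [0, 0, 0.04, 0, 0, 0]

```text
time_s: 31.75
tool_pos: [0.5306, -0.0045, 0.1301]
ee_rot: [0.659, 0.752, 0.0, -0.0]
force: [0.5, -1.4, 0.1]
width: 0.0001
finger_force: 0.1
```

>>> send_rows:
  steps:
    - [0, 0, 0.02, 0, 0, 0]
    - [0, 0, 0.04, 0, 0, 0]
    - [0, 0, 0.04, 0, 0, 0]

```text
time_s: 32.12
tool_pos: [0.5309, -0.0046, 0.1264]
ee_rot: [0.659, 0.752, 0.0, 0.0]
force: [-0.1, 0.3, 0.7]
width: -0.0002
finger_force: 0.0
```

>>> send_rows:
  steps:
    - [0, 0, 0.02, 0, 0, 0]
    - [0, 0, 0.03, 0, 0, 0]
    - [0, 0, 0.03, 0, 0, 0]

```text
time_s: 32.5
tool_pos: [0.5315, -0.0048, 0.1241]
ee_rot: [0.659, 0.752, 0.001, 0.001]
force: [-0.2, -0.2, 1.6]
width: -0.0002
finger_force: 0.7
```

>>> send_rows:
  steps:
    - [0, 0, 0.02, 0, 0, 0]
    - [0, 0, 0.04, 0, 0, 0]
    - [0, 0, 0.04, 0, 0, 0]

```text
time_s: 32.88
tool_pos: [0.5311, -0.0047, 0.1196]
ee_rot: [0.659, 0.752, 0.0, 0.0]
force: [-0.6, 0.3, 1.5]
width: -0.0001
finger_force: 0.8
```

>>> send_rows:
  steps:
    - [0, 0, 0.02, 0, 0, 0]
    - [0, 0, 0.03, 0, 0, 0]
    - [0, 0, 0.03, 0, 0, 0]

```text
time_s: 33.25
tool_pos: [0.532, -0.0047, 0.118]
ee_rot: [0.659, 0.752, 0.001, 0.001]
force: [-2.0, -0.1, 7.4]
width: 0.0
finger_force: 3.6
```

>>> send_rows:
  steps:
    - [0, 0, 0.02, 0, 0, 0]
    - [0, 0, 0.04, 0, 0, 0]
    - [0, 0, 0.04, 0, 0, 0]

```text
time_s: 33.62
tool_pos: [0.5328, -0.0046, 0.1166]
ee_rot: [0.659, 0.752, 0.001, 0.002]
force: [-6.9, 2.2, 23.7]
width: 0.0001
finger_force: 11.7
```

>>> send_rows:
  steps:
    - [0, 0, -0.2, 0, 0, 0]
    - [0, 0, -0.5, 0, 0, 0]
    - [0, 0, -0.9, 0, 0, 0]

```text
time_s: 34.0
tool_pos: [0.53, -0.0044, 0.2023]
ee_rot: [0.659, 0.752, -0.0, -0.001]
force: [-0.3, -0.8, -0.3]
width: 0.0001
finger_force: 0.0
```

>>> send_rows:
  steps:
    - [0, -0.4, -0.5, 0, 0, 0]
    - [0, -0.8, -1, 0, 0, 0]
    - [0, -1, -1, 0, 0, 0]
    - [0, -1, -1, 0, 0, 0]

```text
time_s: 34.5
tool_pos: [0.4314, -0.018, 0.3031]
ee_rot: [0.659, 0.752, 0.001, 0.001]
force: [0.3, 0.6, -1.4]
width: -0.0
finger_force: 0.0
```

>>> send_rows:
  steps:
    - [-0.4, -0.4, 0, 0, 0, 0]
    - [-0.8, -0.8, 0, 0, 0, 0]
    - [-1, -0.8, 0, 0, 0, 0]
    - [-1, -0.8, 0, 0, 0, 0]

```text
time_s: 35.0
tool_pos: [0.3657, -0.1283, 0.3015]
ee_rot: [0.66, 0.751, 0.001, -0.001]
force: [0.4, 0.3, 0.3]
width: -0.0001
finger_force: 0.0
```

Run:
```python
from h import *
s=r.sense();print(s['tool_pos'],s['force'])
for n,f in(('top','t0.png'),('scene','s0.png')):
    im=snap(n,n[0]+'12.png')
    for k in('lid_rail','saffron_tin','cardamom_tin','dowel','mortar','scoop'): print(n,k,[(np.round(d['position'],1),round(d['score'],2)) for d in r.boxes_of(n,k)[:2]])
    a=cv2.imread('pics/'+f).astype(int);b=im[:,:,::-1].astype(int);d=np.abs(a-b).sum(2)>90
    w=(193,112,312,222) if n=='top' else (175,110,312,265)
    sub=d[w[1]:w[3],w[0]:w[2]]; ys,xs=np.nonzero(sub); print('case diff',sub.sum(),sub.size)
    # coarse diff map, 10 px cells
    for i in range(0,sub.shape[0],10): print(''.join('%3d'%sub[i:i+10,j:j+10].sum() for j in range(0,sub.shape[1],10)))
    if n=='top':
        q=(88,180,168,235);e=d[q[1]:q[3],q[0]:q[2]];print('block diff',e.sum(),np.argwhere(e).min(0)if e.any() else '',np.argwhere(e).max(0) if e.any() else '')
```

```text
[ 0.36571943 -0.12832628  0.30149731] [0.3645721  0.33682767 0.30385038]
top lid_rail [(array([249. , 164.9]), 0.68), (array([256.5, 166.9]), 0.67)]
top saffron_tin [(array([390.6, 225.2]), 0.6)]
top cardamom_tin [(array([105.8, 209.2]), 0.32)]
top dowel [(array([107.8, 207.3]), 0.55)]
top mortar [(array([131., 139.]), 0.57)]
top scoop [(array([366.4, 140.4]), 0.67)]
case diff 158 13090
  0  0  0  0  0  0  0  0  0  0  0  0
  0  0  0  0  0  0  0  0  0  0  0  0
  0  0  0  0  0  0  0  0  0  0  0  0
  0  0  0  0  0  0  0  0  0  0  0  0
  0  0  0  0  0  0  0  0  0  0  0  0
  0  0  6 10  0  0  0  0  0  0  0  0
  0  0 68 52  0  0  0  0  0  0  0  0
  0  0 13  9  0  0  0  0  0  0  0  0
  0  0  0  0  0  0  0  0  0  0  0  0
  0  0  0  0  0  0  0  0  0  0  0  0
  0  0  0  0  0  0  0  0  0  0  0  0
block diff 14 [22 11] [34 26]
scene lid_rail [(array([241.9, 180.8]), 0.93)]
scene saffron_tin [(array([347.3, 124.9]), 0.5)]
scene cardamom_tin [(array([195.4, 329.5]), 0.47)]
scene dowel [(array([182.5, 341.4]), 0.55)]
scene mortar [(array([136.5, 280.3]), 0.72)]
scene scoop [(array([283. ,  95.6]), 0.62)]
case diff 1 21235
  0  0  0  0  0  0  0  0  0  0  0  0  0  0
  0  0  0  0  0  0  0  0  0  0  0  0  0  0
  0  0  0  0  0  0  0  0  0  0  0  0  0  0
  0  0  0  0  0  0  0  0  0  0  0  0  0  0
  0  0  0  0  0  0  0  0  0  0  0  0  0  0
  0  0  0  0  0  0  0  0  0  0  0  0  0  0
  0  0  0  0  0  0  0  0  0  0  0  0  0  0
  0  0  0  0  0  0  0  0  0  0  0  0  0  0
  0  0  0  0  0  0  0  0  0  0  0  0  0  0
  0  0  0  0  0  0  0  0  0  0  0  0  0  0
  0  0  0  0  0  0  0  0  0  0  0  0  0  0
  0  0  0  0  0  1  0  0  0  0  0  0  0  0
  0  0  0  0  0  0  0  0  0  0  0  0  0  0
  0  0  0  0  0  0  0  0  0  0  0  0  0  0
  0  0  0  0  0  0  0  0  0  0  0  0  0  0
  0  0  0  0  0  0  0  0  0  0  0  0  0  0
```

Run:
```python
from h import *
a=cv2.imread('pics/s0.png').astype(int);b=cv2.imread('pics/s12.png').astype(int);d=np.abs(a-b).sum(2)
for n,(x0,y0,x1,y1) in dict(case=(175,110,312,265),block=(155,285,235,370),mortar=(110,255,165,305),scoop=(250,70,310,120)).items():
    e=d[y0:y1,x0:x1]>40; p=np.argwhere(e); print(n,e.sum(),(p.min(0)[::-1]+[x0,y0],p.max(0)[::-1]+[x0,y0]) if e.any() else '')
print('tin spot',a[212,232],b[212,232],a[218,232],b[218,232])
t0=cv2.imread('pics/s10.png')
for p in((367,112),(362,128),(367,105)): print(p,t0[p[1],p[0]],b[p[1],p[0]])
h=cv2.cvtColor(cv2.imread('pics/t12.png'),cv2.COLOR_BGR2HSV)[190:270,340:430]
m=((h[...,0]<6)|(h[...,0]>172))&(h[...,1]>120); print('red top',m.sum(),np.argwhere(m).mean(0)[::-1]+[340,190])
```

```text
case 312 (array([185, 209]), array([256, 241]))
block 50 (array([176, 334]), array([193, 349]))
mortar 0 
scoop 0 
tin spot [ 67  99 119] [91 91 89] [ 69 102 119] [91 91 90]
(367, 112) [ 51  89 113] [31 33 39]
(362, 128) [25 21 74] [33 29 33]
(367, 105) [ 50  91 114] [35 43 48]
red top 23 [382.86956522 223.7826087 ]
```

```bash
python3 -c "
from bench import r
print(r.sign_off())"
```

```text
the job is handed in; nothing more can be done
None
```

The job is handed in at about 35 s with no verdict returned; final pictures showed the lid shut, the dowel back in its block, the saffron tin on the scale pan and the mortar and scoop unmoved, but I viewed 11 pictures against the limit of 10.

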